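# Stack culture dishes squarely in the rod-fenced rack

### The arm

A 6-joint arm with a two-finger parallel gripper is mounted at the origin on a cart in front of the work surface, level with it; the furniture and walls round the work are solid. World frame = base frame: x ahead of the robot, y to its left, z up, the work surface at z = 0. Lengths are in mm, angles in rad, forces in N, time in s.
With the tool pointing down it reaches from about 400 to 925 mm from the base axis. Payload 12.5 kg.
Tool frame: the origin (TCP) lies midway between the tips of the shut fingers; the grasp point (between the pads) lies 19 mm behind it; z points along the fingers, y is the line along which they close (so a half turn about z gives the same grasp; the last joint's range is limited). The gripper opens to 95 mm and grips with 3 to 60 N. Pads are 20 mm wide; open, the fingers measure 119 mm over their backs; the gripper's body (75 mm by 180 mm) begins 59 mm behind the grasp point.
Start: joints at [1.164, 0.491, 1.559, -0, 1.092, -0.106], TCP at [185.162, 596.963, 193.761] pointing down, gripper open.
Joint ranges: [-3.1, 3.1], [-0.84, 2.19], [0.05, 2.79], [-1.13, 4.28], [0.06, 2.93], [-2.69, 2.69]. Speed limits (rad/s): [2.22, 2.22, 2.79, 3.14, 3.14, 3.14].

### API

Orientations are given as [roll, pitch, yaw] about the fixed x, y, z axes, in that order (R = Rz(yaw) Ry(pitch) Rx(roll)).
In Python, from cell import state, read_camera, camera_info, env gives the robot as it stands.
- The arm moves only by the tool move_arm, never from a script. Its argument "commands" is a list of rows, each a list of 3 entries, a list of its own where there are three numbers: the shift along the world's x, y, z in cm, then the turn, a rotation vector about the world's x, y, z in degrees, then the opening, from 0 (shut) to 1 (fully open). A call has 1 to 10 rows; each row shifts and turns the commanded pose from where the row before left it; what a row does not reach is not made up. A row lasts 1/10 s, in which the tool goes at most 50 mm and 8.59 degrees, less where a joint would pass 70% of its speed; a pose out of reach is approached as far as the arm can. A call with a gripper value outside its range is refused whole. The fingers move at their own pace and stop on an object; the grip force is fixed at half the most. Time passes only in rows, so rows that do not move let the fingers close. It gives the time, the measured TCP pose, the force, the opening and the grip force at its end, in the units of the state.
- state(): the state, without advancing time (a new reading comes with each control period).
- read_camera(name): name is "side" or "top"; returns the picture (420x560x3 uint8, blue, green, red); there is no depth.
- camera_info(name): a dict with "K" (3x3 intrinsics, pixels), "k1" (the pictures are not rectified: a ray, as slopes to the right and down, at radius r is drawn at 1 + k1 r^2 times it, then the intrinsics apply), "cam_to_world" (4x4, takes a point from camera to world coordinates). Camera axes: x right, y down, z forward; pixel columns grow to the right and rows downward; lengths in mm; the calibration is good to about 2 mm. A picture is of the moment at which its call begins. camera_info takes no time and is no camera call.
- env.job_done(): hands the job in; it is judged then, once.
The state is a dict: "t": time; "joints": joint angles; "qvel": joint speeds; "tau": joint torques, N m; "eef_pos": TCP position; "tcp_rot": TCP orientation; "ft_force": force on the tool from outside, world axes, zero at the start; "moment": the same for the moment, N m; "opening": opening from 0.0 (shut) to 1.0 (fully open); "grip_force": force on a finger pad.
Only numpy, scipy, OpenCV 4.12 (cv2) and the standard library are available. Lean on these libraries where they do the work, as an engineer would, in place of code of your own. Each camera call takes 0.05 s, during which the arm holds its last target. There are 200 camera calls.

### The job

Stack the three culture dishes squarely on the rack's plate. First push the dish that stands on the plate back into the half-round rod fence until you feel it touch the rods; then lay the other two on top, one by one, in either order, and push each in its turn home against the rods in the same way before the next is laid. Push gently, leave the neat upright stack standing by itself between the rods, and do not disturb the beaker, jar, cap and pen.

Things in the scene. Friction and masses are not known exactly. Their poses are not given: they have to be found in the camera images.
- rack: fixed stacking rack: aluminium plate 200 x 104 mm, 10 mm thick. Origin: centre of its underside; x points from its open front (nearer the robot) to the rod fence, y to the left. Behind the fence stands a low foot with a black clamp screw. A dish pressed on the rack with over 30 N is too rough
- fence_mid (a point): point on the plate's top, 30 mm behind (+x) the rack's origin: middle of the fence's range. The fence is clamped rigidly in a slot: the centre of its half circle lies anywhere within 12 mm before or behind this point along the rack's x; where is not reported: see it or feel it. A dish that touches the back rod has its centre about 2.5 mm beyond the half circle's centre
- plate_mid (a point): point on the plate's top above the rack's origin. The fence: 7 upright steel rods, 7 mm thick, tops 70 mm above the bench and joined by an arc; rod centres on a half circle of 38 mm radius open to -x: 69 mm free inside. The end rods stand at the half circle's centre line, so fingers beside a dish cannot follow it home: let go about 20 mm short and push
- dish_1: closed round flat clear culture dish, 64 mm across the lid, 15 mm high (lid skirt 4 to 15 mm up; foot 58 mm across), about 60 g, one solid piece. Origin: centre of the underside, z up. It starts on the rack's plate, 42 to 58 mm in front of the rack's origin (-x), within 6 mm of its middle line; it becomes the bottom of the stack
- dish_2: closed round flat clear culture dish, 64 mm across the lid, 15 mm high (lid skirt 4 to 15 mm up; foot 58 mm across), about 60 g, one solid piece. Origin: centre of the underside, z up. It starts on the bench to the left of the rack, the nearer of the two; a tall microscope stands behind it, so pass in front of that when going between left and right
- dish_3: closed round flat clear culture dish, 64 mm across the lid, 15 mm high (lid skirt 4 to 15 mm up; foot 58 mm across), about 60 g, one solid piece. Origin: centre of the underside, z up. It starts on the bench farther to the left
- beaker: bystander: empty clear beaker, 46 mm across, 58 mm high, behind the rack; origin at the centre of its underside
- jar: bystander: clear specimen jar with a lid, 43 mm across, 48 mm high, at the left behind dish_3; origin at the centre of its underside
- cap: bystander: cup-shaped plastic cap, 35 mm across, 26 mm high, to the left of the rack, near the front; origin at the centre of its underside
- pen: bystander: marker pen 132 mm long, 15 mm high, lying along x to the right of the rack; origin at the middle of its underside
Things that resemble listed ones, but are neither listed nor needed, are in the scene too. What is shaped like the dish_2 but black or red is not meant.

How it is judged (in metres and radians):
On the way, in this order (a step that is already met when the one before it is completed fails the run):
1. the dish on the plate is pushed home: it presses on the rods with over 1.5 N, its centre 15 mm or more behind the rack's origin and within 4 mm of the middle line (z of dish_1 in the frame of rack between 0.007 and 0.013 m and x of dish_1 in the frame of rack above 0.015 m and y of dish_1 in the frame of rack between -0.004 and 0.004 m and contact force between dish_1 and rack above 1.5 N), for 0.05 s.
2. a second dish lies on the first and is pushed home: within 6 mm of its axis, pressing on the rods with over 1 N (((z of dish_2 in the frame of rack between 0.022 and 0.028 m and horizontal distance between dish_2 and dish_1 below 0.006 m and contact force between dish_2 and rack above 1 N) or (z of dish_3 in the frame of rack between 0.022 and 0.028 m and horizontal distance between dish_3 and dish_1 below 0.006 m and contact force between dish_3 and rack above 1 N))), for 0.05 s.
3. the third dish lies on the second and is pushed home in the same way ((((z of dish_3 in the frame of rack between 0.037 and 0.043 m and horizontal distance between dish_3 and dish_1 below 0.006 m and contact force between dish_3 and rack above 1 N) and z of dish_2 in the frame of rack between 0.022 and 0.028 m) or ((z of dish_2 in the frame of rack between 0.037 and 0.043 m and horizontal distance between dish_2 and dish_1 below 0.006 m and contact force between dish_2 and rack above 1 N) and z of dish_3 in the frame of rack between 0.022 and 0.028 m))), for 0.05 s.
At the end, for the whole second after the job is handed in: dish_1 stands on the plate in the fence (centre over 15 mm behind the rack's origin, within 5 mm of its middle line), the other two on it in either order; all level within 0.06 rad, heights within 3 mm, centres within 6 mm of one another, at rest (z of dish_1 in the frame of rack between 0.007 and 0.013 m and ((z of dish_2 in the frame of rack between 0.022 and 0.028 m and z of dish_3 in the frame of rack between 0.037 and 0.043 m) or (z of dish_3 in the frame of rack between 0.022 and 0.028 m and z of dish_2 in the frame of rack between 0.037 and 0.043 m)) and linear speed of each of dish_1, dish_2, dish_3 below 0.01 m/s and angle between each of dish_1, dish_2, dish_3's own z axis and vertical below 0.06 rad and horizontal distance between dish_1 and dish_2 below 0.006 m and horizontal distance between each of dish_1, dish_2 and dish_3 below 0.006 m and x of dish_1 in the frame of rack above 0.015 m and y of dish_1 in the frame of rack between -0.005 and 0.005 m); the robot touches nothing.
It fails at once if a dish is pressed against the rack's rods with more than 30 N (for the bottom dish: while no other is over it) (contact force between any of dish_2, dish_3 and rack above 30 N or (contact force between dish_1 and rack above 30 N and horizontal distance between each of dish_2, dish_3 and dish_1 above 0.06 m)).
It fails at once if a dish is tipped by more than 40 degrees (angle between any of dish_1, dish_2, dish_3's own z axis and vertical above 0.7 rad).
It fails at once if a bystander is moved by more than 20 mm (distance of any of beaker, jar, cap, pen from where it was at the start of the episode above 0.02 m).
It also fails if it takes over 72 s, if anything falls off the work surface, if the arm or the gripper's body presses on something with over 40 N, if the wrist force passes 120 N, or if a joint passes its speed limit or range.

## Working session

There is one attempt and no reset: what is moved stays moved. The work goes in short steps, Python scripts to look and compute and a tool call to move; the robot and the scene stay as the last step left them, time stands still between calls to the robot, and variables do not carry over. Pictures are saved under pics/ and viewed, at most 10 in all, crops included, and the job is handed in when it is done.

Besides the shell and the picture viewer there is one more tool, called as a command line: name --argument value ..., lists and objects as JSON in quotes. move_arm: Moves the arm, as the interface text tells. Its arguments: {"type":"object","properties":{"commands":{"type":"array"}},"required":["commands"]}

```bash
ls; mkdir -p pics
cat > h.py <<'E'
import numpy as np, cv2
from cell import state, read_camera, camera_info, env
def ray(n,u,v):
    c=camera_info(n);K=np.array(c["K"]);T=np.array(c["cam_to_world"])
    d=np.array([(u-K[0,2])/K[0,0],(v-K[1,2])/K[1,1]]);s=d.copy()
    for _ in range(20): s=d/(1+c["k1"]*(s@s))
    return T[:3,3],T[:3,:3]@np.array([s[0],s[1],1])
def onz(n,u,v,z):
    o,d=ray(n,u,v);return (o+d*(z-o[2])/d[2]).round(1)
def proj(n,p):
    c=camera_info(n);K=np.array(c["K"]);T=np.array(c["cam_to_world"])
    q=T[:3,:3].T@(np.array(p)-T[:3,3]);s=q[:2]/q[2];s=s*(1+c["k1"]*(s@s))
    return (K[:2,:2]@s+K[:2,2]).round(1)
E
python3 - <<'E'
from h import *
for n in("top","side"):
    im=read_camera(n);cv2.imwrite(f"pics/{n}0.png",im)
    c=camera_info(n);print(n,np.array(c["K"]).round(1).tolist(),c["k1"],np.array(c["cam_to_world"]).round(2).tolist())
print(state())
E
```

```text
pics
top [[444.8, 0.0, 273.6], [0.0, 444.8, 212.7], [0.0, 0.0, 1.0]] -0.1449068123877072 [[0.01, -0.99, 0.16, 307.34], [-1.0, -0.01, -0.02, -18.52], [0.02, -0.16, -0.99, 1382.04], [0.0, 0.0, 0.0, 1.0]]
side [[390.4, 0.0, 279.5], [0.0, 390.4, 206.5], [0.0, 0.0, 1.0]] -0.015742425622573313 [[0.93, -0.17, 0.32, 188.32], [-0.36, -0.39, 0.85, -951.27], [-0.02, -0.91, -0.42, 492.9], [0.0, 0.0, 0.0, 1.0]]
{'t': 0.1, 'joints': array([ 1.16440779e+00,  4.91473402e-01,  1.55934782e+00,  1.98802513e-05,
        1.09170282e+00, -1.05645649e-01]), 'qvel': array([-0.00114977, -0.00062097, -0.00193709,  0.00032642,  0.00194105,
        0.00076906]), 'tau': array([ 2.69829747e-03, -6.13620472e+01, -2.58607703e+01,  6.93397410e-02,
        4.71185369e-02, -7.15115289e-05]), 'eef_pos': array([185.05892796, 596.74953175, 193.25028306]), 'tcp_rot': array([-3.14066831e+00, -1.15749915e-04,  2.84084054e+00]), 'ft_force': array([0.80449738, 0.36014588, 0.20390743]), 'moment': array([ 0.0206664 ,  0.00134187, -0.07789871]), 'grip_force': 0.0, 'opening': 1.001330106490477}
```

View pics/top0.png

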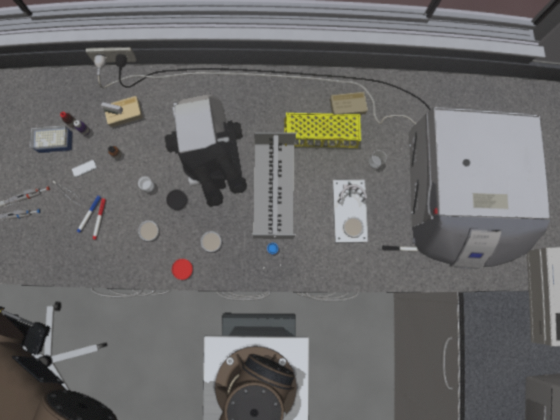

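View pics/side0.png

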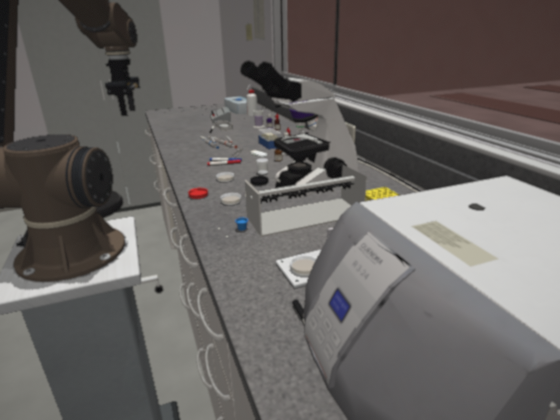

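The top view shows the white plate at about (334–367, 180–241), with the fence at its rear near (350,193). These could be taken for dishes:
- Clear dish at (353,227) on the plate: this is dish_1.
- Clear dish at (210,242): this is dish_2, the nearer one on the bench.
- Clear dish at (148,231): this is dish_3.
- Black disc at (177,200) and red disc at (182,269): decoys.

The cap is at (273,249), the pen at (400,248), the beaker at (376,162) and the jar at (146,184). A grey box stands at (274,185), between the dishes on the left and the rack.

Run:
```python
from h import *
im=cv2.imread("pics/top0.png")
a=cv2.resize(im[165:255,320:420],None,fx=6,fy=6,interpolation=cv2.INTER_CUBIC)[:, :400]
b=cv2.resize(im[210:260,130:230],None,fx=4,fy=4,interpolation=cv2.INTER_CUBIC)
o=np.zeros((540,800,3),np.uint8);o[:540,:400]=a;o[:200,400:]=b
cv2.imwrite("pics/crop.png",o)
for nm,u,v,z in[("d1",353,227,25),("d2",210.5,242,15),("d3",148,231,15),("cap",273,249,26),("pen",400,248,10),("boxFL",254,236,60),("boxFR",295,236,60),("boxBL",255,134,60),("beaker",376,162,30),("plateFL",336,241,10),("plateFR",367.5,241,10),("plBL",334,180,10),("plBR",364,180,10),("scopeF",214,203,100)]:print(nm,onz("top",u,v,z))
```

```text
d1 [ 486.6 -296.8   25. ]
d2 [435.3 143.5  15. ]
d3 [466.3 340.   15. ]
cap [415.6 -49.1  26. ]
pen [ 423.6 -449.3   10. ]
boxFL [451.    8.8  60. ]
boxFR [ 452.6 -113.8   60. ]
boxBL [769.6  11.6  60. ]
beaker [ 695.7 -374.5   30. ]
plateFL [ 443.9 -245.5   10. ]
plateFR [ 444.9 -345.2   10. ]
plBL [ 638.7 -241.5   10. ]
plBR [ 640.7 -338.5   10. ]
scopeF [542.  126.9 100. ]
```

View pics/crop.png

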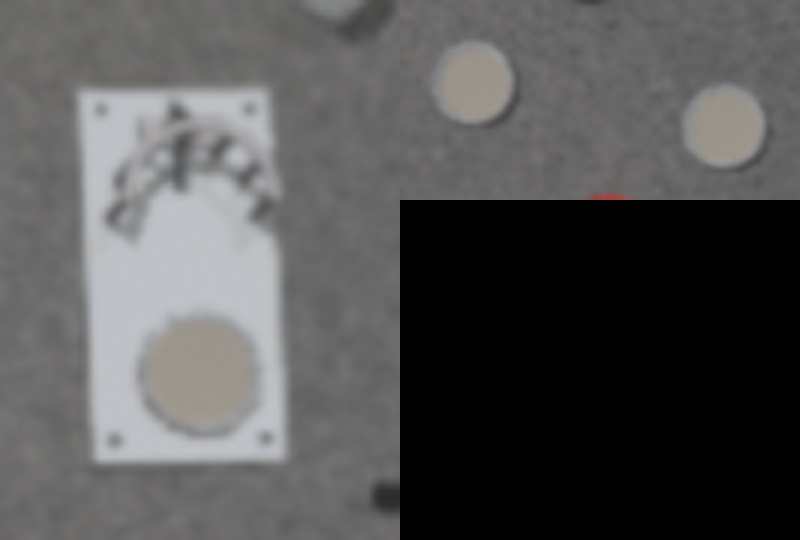

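The crop confirms the choice: the dishes at about (353,227), (210,242) and (148,231) are all clear with a beige face. The fence arc spans crop (110–280, 100–240). Next I'll measure them precisely.

```bash
cat >> h.py <<'E'
def dish(n,im,u,v,z,r=25):
    x=im.astype(int);m=((x[...,2]-x[...,0])>10).astype(np.uint8)
    w=np.zeros_like(m);cv2.circle(w,(int(u),int(v)),r,1,-1);m&=w
    nn,l,s,c=cv2.connectedComponentsWithStats(m);k=1+np.argmax(s[1:,4])
    cn=max(cv2.findContours((l==k).astype(np.uint8),0,1)[0],key=len)[:,0]
    p=np.array([onz(n,*q,z)[:2] for q in cn.astype(float)],np.float32)
    (cx,cy),rad=cv2.minEnclosingCircle(p);M=np.mean([onz(n,*q,z)[:2] for q in np.argwhere(l==k)[:,::-1].astype(float)],0)
    return M.round(1),round(rad,1),s[k,4]
E
python3 - <<'E'
from h import *
im=cv2.imread("pics/top0.png")
for u,v,z in[(353,227,25),(210,242,15),(148,231,15)]:print(dish("top",im,u,v,z,16))
g=im.min(2);m=(g>130).astype(np.uint8);w=np.zeros_like(m);w[172:250,326:376]=1
m=cv2.morphologyEx(m&w,cv2.MORPH_CLOSE,np.ones((9,9)))
cn=max(cv2.findContours(m,0,1)[0],key=len)[:,0]
p=np.array([onz("top",*q,10)[:2] for q in cn.astype(float)],np.float32)
r=cv2.minAreaRect(p);print(r,cv2.boxPoints(r).round(1).tolist())
sd=cv2.imread("pics/side0.png")
for p,z in[((353,227),25),((210,242),15),((148,231),15)]:
    q=proj("side",onz("top",*p,z));
    try: print(q,dish("side",sd,*q,z,14))
    except Exception as e: print(q,e)
# box top height: two-view check
for h in(30,60,90,120): print(h,proj("side",onz("top",254,236,h)),proj("side",onz("top",295,236,h)))
cv2.imwrite("pics/sc.png",cv2.resize(sd[150:300,200:400],None,fx=4,fy=4,interpolation=cv2.INTER_CUBIC))
E
```

```text
(array([ 487.7, -295.8]), 25.2, np.int32(204))
(array([437.1, 142.2]), 25.5, np.int32(214))
(array([467.5, 338.5]), 25.8, np.int32(211))
((543.7047729492188, -291.2796630859375), (199.15150451660156, 106.16036987304688), 0.7920451164245605) [[443.3999938964844, -239.60000610351562], [444.8999938964844, -345.70001220703125], [644.0, -343.0], [642.5, -236.8000030517578]]
[303.1 262.1] (array([ 480. , -309.6]), 27.7, np.int32(251))
[229.3 196.1] (array([432. , 119.4]), 28.5, np.int32(106))
[224.  174.8] (array([462.6, 311.8]), 27.9, np.int32(69))
30 [247.6 207.7] [262.7 226.9]
60 [246.  198.2] [260.7 216.2]
90 [244.3 188.4] [258.7 205.2]
120 [242.5 178.4] [256.6 193.9]
```

View pics/sc.png

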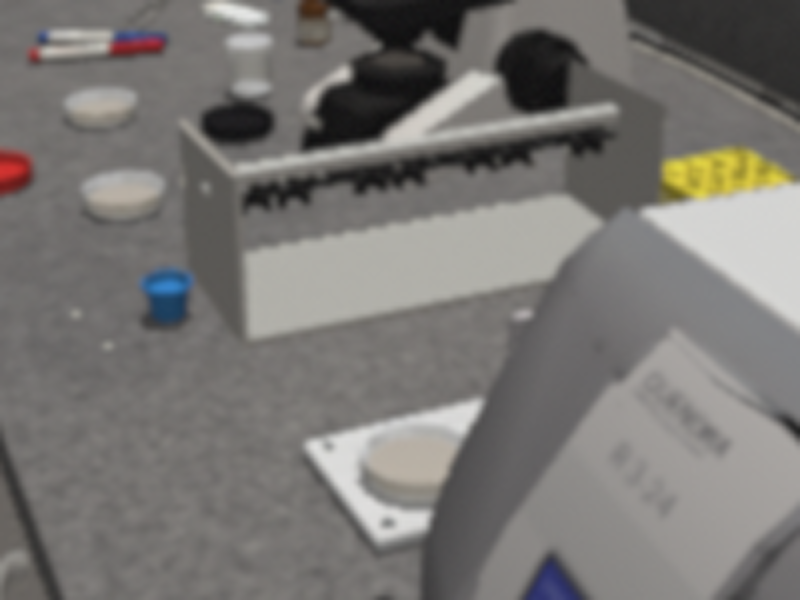

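move_arm --commands '[[[2.15, -4.47, 0], [0, 0, 1.8], 1], [[2.15, -4.47, 0], [0, 0, 1.8], 1], [[2.15, -4.47, 0], [0, 0, 1.8], 1], [[2.15, -4.47, 0], [0, 0, 1.8], 1], [[2.15, -4.47, 0], [0, 0, 1.8], 1], [[2.15, -4.47, 0], [0, 0, 1.8], 1], [[2.15, -4.47, 0], [0, 0, 1.8], 1], [[2.15, -4.47, 0], [0, 0, 1.8], 1], [[2.15, -4.47, 0], [0, 0, 1.8], 1], [[2.15, -4.47, 0], [0, 0, 1.8], 1]]'

```text
t: 1.1
eef_pos: [400.5, 148.0, 193.8]
tcp_rot: [3.141, 0.0, -3.127]
ft_force: [0.9, -0.2, -0.6]
opening: 1.002
grip_force: 0.0
```

move_arm --commands '[[[0.87, -4.46, 0], [0, 0, 0], 1], [[0.87, -4.46, 0], [0, 0, 0], 1], [[0.87, -4.46, 0], [0, 0, 0], 1], [[0.87, -4.46, 0], [0, 0, 0], 1], [[0.87, -4.46, 0], [0, 0, 0], 1], [[0.87, -4.46, 0], [0, 0, 0], 1], [[0.87, -4.46, 0], [0, 0, 0], 1], [[0.87, -4.46, 0], [0, 0, 0], 1], [[0.87, -4.46, 0], [0, 0, 0], 1], [[0.87, -4.46, 0], [0, 0, 0], 1]]'

```text
t: 2.1
eef_pos: [487.1, -298.0, 193.5]
tcp_rot: [3.141, -0.0, -3.129]
ft_force: [0.4, 0.6, -0.1]
opening: 1.001
grip_force: 0.0
```

move_arm --commands '[[[0, 0.1, -4.5], [0, 0, 0], 1], [[0, 0, -4.5], [0, 0, 0], 1], [[0, 0, -4], [0, 0, 0], 1], [[0, 0, -2.5], [0, 0, 0], 1], [[0, 0, -1.5], [0, 0, 0], 1], [[0, 0, -1.0], [0, 0, 0], 1], [[0, 0, 0], [0, 0, 0], 1]]'

```text
t: 2.8
eef_pos: [486.7, -294.7, 12.7]
tcp_rot: [3.14, -0.002, -3.128]
ft_force: [-0.4, -0.5, -0.1]
opening: 1.001
grip_force: 0.0
```

Run:
```python
from h import *
s=state();print(s["eef_pos"].round(1),s["ft_force"].round(1))
a=read_camera("top");b=read_camera("side")
o=np.zeros((520,780,3),np.uint8)
o[:,:390]=cv2.resize(a[165:269,310:388],(390,520),interpolation=cv2.INTER_CUBIC)
o[:,390:]=cv2.resize(b[210:314,262:340],(390,520),interpolation=cv2.INTER_CUBIC)
cv2.imwrite("pics/g1.png",o)
```

```text
[ 486.7 -294.7   12.7] [-0.4 -0.5 -0.1]
```

View pics/g1.png

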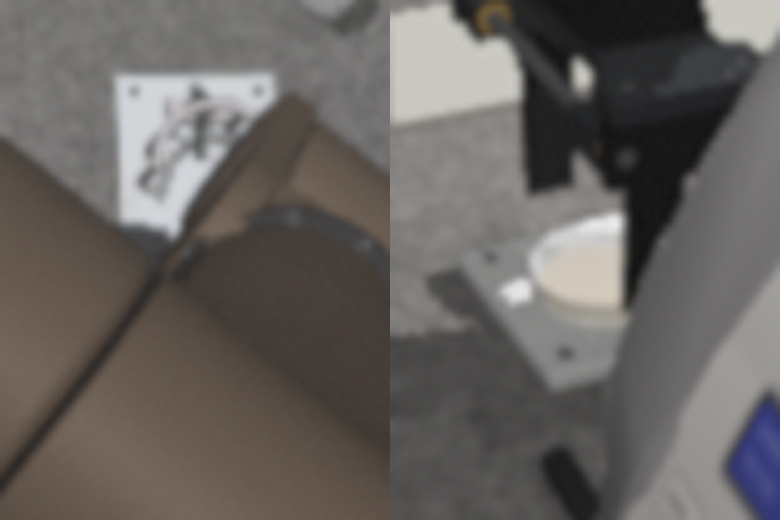

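The side crop shows the fingers straddling dish_1, so I'll grip it. The top camera is blocked by the arm.

move_arm --commands '[[[0, 0, 0], [0, 0, 0], 0.6], [[0, 0, 0], [0, 0, 0], 0.6], [[0, 0, 0], [0, 0, 0], 0.6], [[0, 0, 0], [0, 0, 0], 0.6], [[0, 0, 0], [0, 0, 0], 0.6], [[0, 0, 0], [0, 0, 0], 0.6]]'

```text
t: 3.5
eef_pos: [487.2, -295.1, 13.8]
tcp_rot: [3.142, 0.0, -3.128]
ft_force: [0.2, 0.7, -0.1]
opening: 0.611
grip_force: 0.0
```

Run:
```python
from h import *
s=state();print(s["eef_pos"].round(1),s["ft_force"].round(1),s["opening"],s["grip_force"])
b=read_camera("side")
cv2.imwrite("pics/g2.png",cv2.resize(b[200:300,262:362],(600,600),interpolation=cv2.INTER_CUBIC))
```

```text
[ 487.2 -295.1   13.8] [ 0.2  0.7 -0.1] 0.6109998248576439 0.0
```

View pics/g2.png

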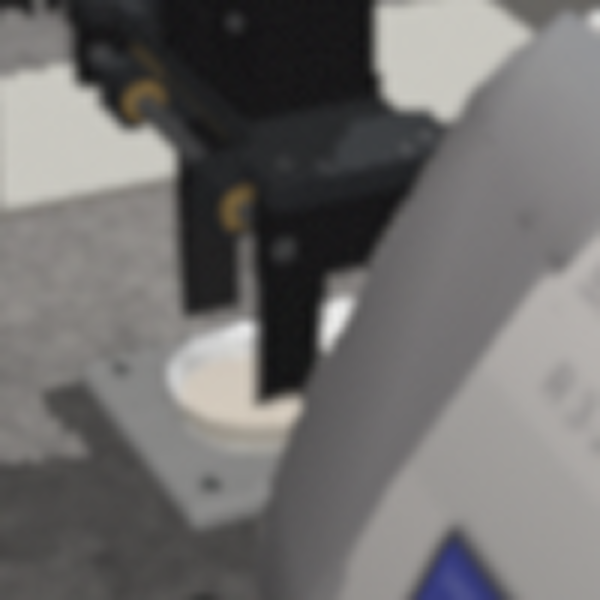

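Run:
```python
from h import *
f=lambda p:((proj("side",p)-[262,200])*6).round()
for p in[(487,-295-29-6,13.8),(477,-330,13.8),(497,-330,13.8),(487,-324,13.8),(487,-266,13.8),(487,-260,13.8),(477,-260,13.8),(487.7,-295.8,25),(487.7,-327.8,25),(487.7,-263.8,25),(455.7,-295.8,25),(445,-345,10),(443.4,-239.6,10)]:print(p,f(p))
```

```text
(487, -330, 13.8) [286. 448.]
(477, -330, 13.8) [260. 454.]
(497, -330, 13.8) [312. 441.]
(487, -324, 13.8) [279. 438.]
(487, -266, 13.8) [214. 356.]
(487, -260, 13.8) [208. 349.]
(477, -260, 13.8) [183. 354.]
(487.7, -295.8, 25) [248. 371.]
(487.7, -327.8, 25) [286. 417.]
(487.7, -263.8, 25) [213. 328.]
(455.7, -295.8, 25) [167. 390.]
(445, -345, 10) [193. 508.]
(443.4, -239.6, 10) [ 80. 354.]
```

The near finger's tip appears at crop (285,400), against an expected row of about 448 for z=14. So the tips are about 18 mm higher than the TCP: this linkage gripper's fingers retract as they open. They are above the dish, so I'll reopen, go lower and grip again.

move_arm --commands '[[[0, 0, 0], [0, 0, 0], 0.85], [[0, 0, 0], [0, 0, 0], 0.85], [[0, 0, 0], [0, 0, 0], 0.85], [[0, 0, -0.5], [0, 0, 0], 0.85], [[0, 0, -0.5], [0, 0, 0], 0.85], [[0, 0, -0.5], [0, 0, 0], 0.85], [[0, 0, 0], [0, 0, 0], 0.85]]'

```text
t: 4.25
eef_pos: [486.8, -294.8, -2.2]
tcp_rot: [3.141, -0.001, -3.128]
ft_force: [-0.2, -0.1, 0.5]
opening: 0.85
grip_force: 0.0
```

move_arm --commands '[[[0, 0, 0], [0, 0, 0], 0.62], [[0, 0, 0], [0, 0, 0], 0.62], [[0, 0, 0], [0, 0, 0], 0.62], [[0, 0, 0], [0, 0, 0], 0.62], [[0, 0, 0], [0, 0, 0], 0.62]]'

```text
t: 4.75
eef_pos: [487.2, -295.1, -1.1]
tcp_rot: [-3.141, 0.0, -3.128]
ft_force: [-0.5, -0.5, 1.2]
opening: 0.659
grip_force: 30.0
```

Run:
```python
from h import *
g=cv2.imread("pics/top0.png").min(2).astype(float)
L=[];R=[]
for v in range(182,240):
    r=g[v];t=135
    for u in range(326,350):
        if r[u]<t<=r[u+1]: L.append(onz("top",u+(t-r[u])/(r[u+1]-r[u]),v,10));break
    for u in range(378,352,-1):
        if r[u]<t<=r[u-1]: R.append(onz("top",u-(t-r[u])/(r[u-1]-r[u]),v,10));break
for P in(L,R):
    P=np.array(P)
    for _ in range(3):
        f=np.polyfit(P[:,0]-543,P[:,1],1);e=P[:,1]-np.polyval(f,P[:,0]-543);P=P[abs(e)<max(1,1.5*e.std())]
    print(f.round(4),e.std().round(2),len(P))
F=[]
for u in range(342,362):
    c=g[:,u]
    for v in range(250,230,-1):
        if c[v]<135<=c[v-1]: F.append(onz("top",u,v-(135-c[v])/(c[v-1]-c[v]),10)[:2]);break
print(np.polyfit(np.array(F)[:,1]+291,np.array(F)[:,0],1))
```

```text
[ 2.860000e-02 -2.385656e+02] 0.45 58
[ 2.71000e-02 -3.43555e+02] 0.5 47
[-1.91231009e-02  4.42290460e+02]
```

move_arm --commands '[[[0.9, 0.08, 0], [0, 0, 0.4], 0.62], [[0.9, 0.08, 0], [0, 0, 0.4], 0.62], [[0.9, 0.08, 0], [0, 0, 0], 0.62], [[0.9, 0.08, 0], [0, 0, 0], 0.62], [[0.9, 0.08, 0], [0, 0, 0], 0.62], [[0.9, 0.07, 0], [0, 0, 0], 0.62], [[0.1, 0, 0], [0, 0, 0], 0.62], [[0, 0, 0], [0, 0, 0], 0.62]]'

```text
t: 5.55
eef_pos: [543.1, -290.3, -1.1]
tcp_rot: [-3.141, 0.002, -3.114]
ft_force: [1.6, -0.0, 3.9]
opening: 0.658
grip_force: 30.0
```

move_arm --commands '[[[0, 0, 0], [0, 0, 0], 0.8], [[0, 0, 0], [0, 0, 0], 0.8], [[0, 0, 0], [0, 0, 0], 0.8], [[0, 0, 3], [0, 0, 0], 0.8], [[0, 0, 3], [0, 0, 0], 0.8], [[-3, 0, 0], [0, 0, 0], 0], [[-3, 0, 0], [0, 0, 0], 0], [[0, 0, -1], [0, 0, 0], 0], [[0, 0, 0], [0, 0, 0], 0], [[0, 0, 0], [0, 0, 0], 0]]'

```text
t: 6.55
eef_pos: [482.7, -290.5, 48.5]
tcp_rot: [3.141, -0.0, -3.114]
ft_force: [0.4, 0.5, 0.1]
opening: 0.437
grip_force: 0.0
```

move_arm --commands '[[[0, -0.1, 0], [0, 0, 0], 0], [[0, 0, 0], [0, 0, 0], 0], [[0, 0, 0], [0, 0, 0], 0], [[0, 0, -1.5], [0, 0, 0], 0], [[0, 0, -1.5], [0, 0, 0], 0], [[0, 0, -0.2], [0, 0, 0], 0], [[0, 0, 0], [0, 0, 0], 0]]'

```text
t: 7.25
eef_pos: [482.2, -291.2, 16.6]
tcp_rot: [3.141, -0.001, -3.114]
ft_force: [0.7, -0.3, 0.2]
opening: 0.004
grip_force: 0.0
```

Run:
```python
from h import *
s=state();print(s["eef_pos"].round(1),s["ft_force"].round(1),s["opening"],s["grip_force"])
b=read_camera("side");a=read_camera("top")
o=np.zeros((600,800,3),np.uint8)
o[:,:400]=cv2.resize(b[190:310,270:350],(400,600),interpolation=cv2.INTER_CUBIC)
o[:,400:]=cv2.resize(a[165:285,305:385],(400,600),interpolation=cv2.INTER_CUBIC)
cv2.imwrite("pics/g3.png",o)
```

```text
[ 482.2 -291.2   16.6] [ 0.7 -0.3  0.2] 0.004434990116689317 0.0
```

View pics/g3.png

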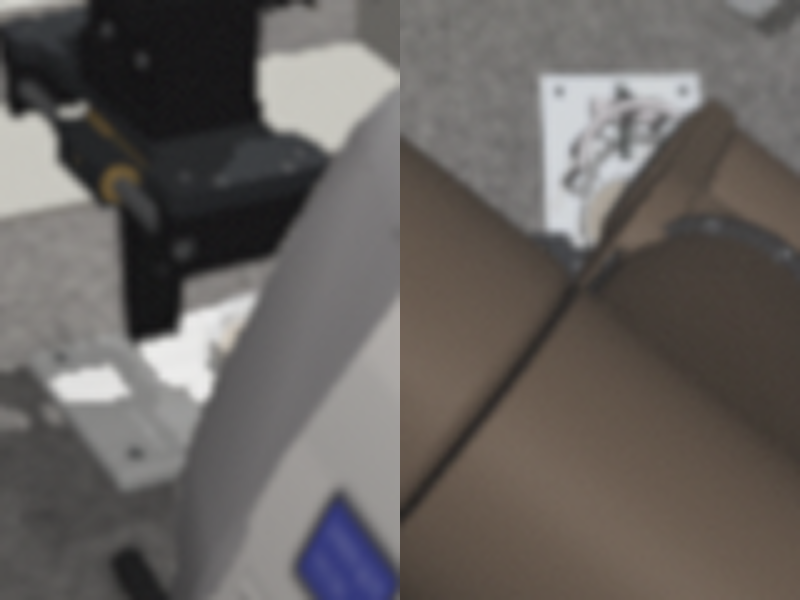

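Run:
```python
from h import *
f=lambda p:((proj("side",p)-[270,190])*5).round()
for z in(0,16,25,32,40):
  print(z,f((472,-303,z)),f((492,-303,z)),f((482,-291,z)))
print(f((442.5,-346.5,10)),f((442.5,-346.5,0)),f((452,-332,10)))
```

```text
0 [141. 424.] [182. 413.] [151. 404.]
16 [141. 393.] [182. 383.] [151. 373.]
25 [141. 376.] [183. 366.] [151. 356.]
32 [141. 362.] [183. 352.] [151. 342.]
40 [141. 346.] [183. 336.] [151. 327.]
[117. 477.] [117. 497.] [124. 452.]
```

The shut fingertip's lower edge is at side crop (133–180, ~337). That puts it clearly higher than the TCP reading, so I'll feel for the plate to find the real tip height.

move_arm --commands '[[[0, 0, -0.3], [0, 0, 0], 0], [[0, 0, -0.3], [0, 0, 0], 0], [[0, 0, 0], [0, 0, 0], 0]]'

```text
t: 7.65
eef_pos: [482.0, -291.3, 10.6]
tcp_rot: [3.141, -0.0, -3.114]
ft_force: [0.3, 0.1, 1.1]
opening: 0.005
grip_force: 0.0
```

move_arm --commands '[[[0, 0, -0.2], [0, 0, 0], 0], [[0, 0, -0.2], [0, 0, 0], 0], [[0, 0, 0], [0, 0, 0], 0]]'

```text
t: 7.95
eef_pos: [482.0, -291.3, 6.5]
tcp_rot: [3.141, -0.0, -3.114]
ft_force: [0.5, -1.1, 0.4]
opening: 0.005
grip_force: 0.0
```

Run:
```python
from h import *
s=state();print(s["eef_pos"].round(1),s["ft_force"].round(1))
```

```text
[ 482.  -291.3    6.5] [ 0.5 -1.1  0.4]
```

move_arm --commands '[[[0, 0, -0.2], [0, 0, 0], 0], [[0, 0, -0.2], [0, 0, 0], 0], [[0, 0, 0], [0, 0, 0], 0]]'

```text
t: 8.25
eef_pos: [482.1, -291.2, 2.5]
tcp_rot: [3.141, -0.0, -3.114]
ft_force: [0.3, -0.1, -0.0]
opening: -0.001
grip_force: 0.0
```

move_arm --commands '[[[0, 0, -0.2], [0, 0, 0], 0], [[0, 0, -0.1], [0, 0, 0], 0], [[0, 0, 0], [0, 0, 0], 0]]'

```text
t: 8.55
eef_pos: [482.1, -291.3, -0.4]
tcp_rot: [3.141, -0.0, -3.114]
ft_force: [-0.1, 0.5, 0.5]
opening: 0.003
grip_force: 0.0
```

move_arm --commands '[[[0, 0, -0.2], [0, 0, 0], 0], [[0, 0, -0.2], [0, 0, 0], 0], [[0, 0, 0], [0, 0, 0], 0]]'

```text
t: 8.85
eef_pos: [482.0, -291.3, -4.5]
tcp_rot: [3.141, -0.0, -3.114]
ft_force: [0.0, -0.5, 0.0]
opening: 0.007
grip_force: 0.0
```

move_arm --commands '[[[0, 0, -0.2], [0, 0, 0], 0], [[0, 0, -0.1], [0, 0, 0], 0], [[0, 0, 0], [0, 0, 0], 0]]'

```text
t: 9.15
eef_pos: [482.1, -291.3, -7.4]
tcp_rot: [3.141, -0.0, -3.114]
ft_force: [0.1, 0.3, 0.1]
opening: 0.006
grip_force: 0.0
```

Run:
```python
from h import *
s=state();print(s["eef_pos"].round(1),s["ft_force"].round(1))
b=read_camera("side")
cv2.imwrite("pics/g4.png",cv2.resize(b[210:310,270:350],(480,600),interpolation=cv2.INTER_CUBIC))
f=lambda p:((proj("side",p)-[270,210])*6).round()
z0=s["eef_pos"][2]
for z in(z0,z0+10,z0+18,z0+25):print(z,f((472,-303,z)),f((492,-303,z)))
```

```text
[ 482.1 -291.3   -7.4] [0.1 0.3 0.1]
-7.402988617610164 [169. 406.] [218. 393.]
2.5970113823898364 [169. 383.] [219. 370.]
10.597011382389837 [169. 364.] [219. 352.]
17.597011382389837 [169. 348.] [220. 335.]
```

View pics/g4.png

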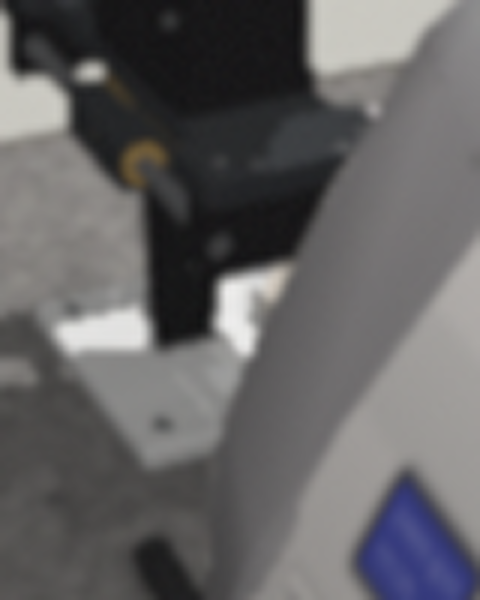

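The tip is now close above the plate, with its edge at crop (158–212, ~345). That suits the skirt, so I'll push. I also want a rough fence position from the arc's back edge at top pixel (353,184.5).

move_arm --commands '[[[0.8, 0, 0], [0, 0, 0], 0], [[0.8, 0.02, 0], [0, 0, 0], 0], [[0.5, 0.02, 0], [0, 0, 0], 0], [[0.5, 0.02, 0], [0, 0, 0], 0], [[0.5, 0.02, 0], [0, 0, 0], 0], [[0.4, 0.01, 0], [0, 0, 0], 0], [[0, 0, 0], [0, 0, 0], 0]]'

```text
t: 9.9
eef_pos: [517.7, -290.4, -7.3]
tcp_rot: [-3.141, 0.0, -3.114]
ft_force: [0.7, 0.3, 1.2]
opening: 0.002
grip_force: 0.0
```

Run:
```python
from h import *
print(onz("top",353,184.5,68),onz("top",353,187,68))
s=state();print(s["eef_pos"].round(1),s["ft_force"].round(1))
a=read_camera("top")
cv2.imwrite("pics/g5.png",cv2.resize(a[172:232,325:385],(600,600),interpolation=cv2.INTER_CUBIC))
```

```text
[ 611.8 -290.5   68. ] [ 603.9 -290.3   68. ]
[ 517.7 -290.4   -7.3] [0.7 0.3 1.2]
```

View pics/g5.png

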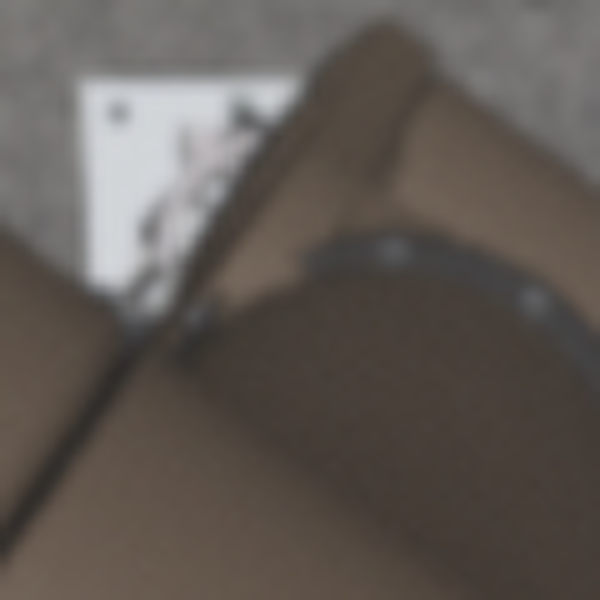

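The arm hides most of the view, but the arc's back edge is at x≈610, so home for the dish should be at TCP x≈528–533. From here I'll feel for it.

move_arm --commands '[[[0.2, 0, 0], [0, 0, 0], 0], [[0.2, 0.01, 0], [0, 0, 0], 0], [[0.1, 0, 0], [0, 0, 0], 0], [[0, 0, 0], [0, 0, 0], 0]]'

```text
t: 10.35
eef_pos: [522.3, -290.4, -7.2]
tcp_rot: [3.142, 0.0, -3.114]
ft_force: [-0.0, -0.3, 0.1]
opening: 0.005
grip_force: 0.0
```

move_arm --commands '[[[0.1, 0, 0], [0, 0, 0], 0], [[0.1, 0.01, 0], [0, 0, 0], 0], [[0.1, 0, 0], [0, 0, 0], 0], [[0, 0, 0], [0, 0, 0], 0]]'

```text
t: 10.75
eef_pos: [525.3, -290.3, -7.2]
tcp_rot: [3.142, 0.0, -3.114]
ft_force: [-0.2, 0.2, -0.4]
opening: 0.003
grip_force: 0.0
```

move_arm --commands '[[[0.1, 0, 0], [0, 0, 0], 0], [[0.1, 0.01, 0], [0, 0, 0], 0], [[0, 0, 0], [0, 0, 0], 0]]'

```text
t: 11.05
eef_pos: [527.3, -290.1, -7.2]
tcp_rot: [3.142, 0.0, -3.114]
ft_force: [-0.1, 0.3, -0.2]
opening: 0.004
grip_force: 0.0
```

move_arm --commands '[[[0.1, 0, 0], [0, 0, 0], 0], [[0.1, 0, 0], [0, 0, 0], 0], [[0, 0, 0], [0, 0, 0], 0]]'

```text
t: 11.35
eef_pos: [529.3, -290.2, -7.2]
tcp_rot: [3.142, 0.0, -3.114]
ft_force: [-0.9, 0.1, 0.0]
opening: 0.005
grip_force: 0.0
```

move_arm --commands '[[[0.1, 0, 0], [0, 0, 0], 0], [[0.1, 0, 0], [0, 0, 0], 0], [[0, 0, 0], [0, 0, 0], 0]]'

```text
t: 11.65
eef_pos: [531.3, -290.2, -7.2]
tcp_rot: [3.142, 0.0, -3.114]
ft_force: [0.2, 0.1, -0.9]
opening: 0.006
grip_force: 0.0
```

move_arm --commands '[[[0.1, 0, 0], [0, 0, 0], 0], [[0.1, 0.01, 0], [0, 0, 0], 0], [[0, 0, 0], [0, 0, 0], 0]]'

```text
t: 11.95
eef_pos: [532.2, -289.9, -7.3]
tcp_rot: [3.141, -0.002, -3.114]
ft_force: [-6.1, -0.9, 4.5]
opening: 0.005
grip_force: 3.2
```

Contact: −6 N at TCP x=532.2, which puts the dish centre at about 574, as estimated. I'll hold briefly, back off, and go for dish_2.

move_arm --commands '[[[0.03, 0, 0], [0, 0, 0], 0], [[0, 0, 0], [0, 0, 0], 0]]'

```text
t: 12.15
eef_pos: [532.2, -289.9, -7.3]
tcp_rot: [3.14, -0.002, -3.114]
ft_force: [-7.8, -1.6, 4.1]
opening: 0.01
grip_force: 3.9
```

move_arm --commands '[[[-0.3, 0, 0], [0, 0, 0], 0], [[-2, 0, 0], [0, 0, 0], 0], [[-3, 0, 2], [0, 0, 0], 0], [[-2, 0, 4], [0, 0, 0], 0.3], [[-1, 0, 5], [0, 0, 0], 0.85], [[0, 1, 5], [0, 0, 0], 0.85], [[-1, 4.5, 1], [0, 0, 0], 0.85], [[-0.5, 4.8, 1], [0, 0, 0], 0.85], [[0, 4.9, 0], [0, 0, 0], 0.85], [[0, 4.9, 0], [0, 0, 0], 0.85]]'

```text
t: 13.15
eef_pos: [435.5, -87.7, 171.5]
tcp_rot: [-3.141, 0.002, -3.115]
ft_force: [0.6, 0.4, 0.2]
opening: 0.536
grip_force: 0.0
```

move_arm --commands '[[[0.06, 4.62, 0], [0, 0, 0], 0.85], [[0.06, 4.62, 0], [0, 0, 0], 0.85], [[0.06, 4.62, 0], [0, 0, 0], 0.85], [[0.06, 4.62, 0], [0, 0, 0], 0.85], [[0, 4.62, 0], [0, 0, 0], 0.85], [[0, 0, -4.5], [0, 0, 0], 0.85], [[0, 0, -4.5], [0, 0, 0], 0.85], [[0, 0, -4.5], [0, 0, 0], 0.85], [[0, 0, -2.8], [0, 0, 0], 0.85], [[0, 0, 0], [0, 0, 0], 0.85]]'

```text
t: 14.15
eef_pos: [436.6, 141.6, 5.2]
tcp_rot: [-3.141, -0.005, -3.114]
ft_force: [-0.4, 0.6, 0.1]
opening: 0.851
grip_force: 0.0
```

move_arm --commands '[[[0, 0, -1], [0, 0, 0], 0.85], [[0, 0, -0.8], [0, 0, 0], 0.85], [[0, 0, -0.4], [0, 0, 0], 0.85], [[0, 0, 0], [0, 0, 0], 0.85]]'

```text
t: 14.55
eef_pos: [438.3, 141.8, -13.9]
tcp_rot: [3.141, 0.001, -3.114]
ft_force: [-0.1, 0.6, 0.2]
opening: 0.85
grip_force: 0.0
```

move_arm --commands '[[[-0.1, 0.03, -0.1], [0, 0, 0], 0.85], [[0, 0, 0], [0, 0, 0], 0.62], [[0, 0, 0], [0, 0, 0], 0.62], [[0, 0, 0], [0, 0, 0], 0.62], [[0, 0, 0], [0, 0, 0], 0.62], [[0, 0, 0], [0, 0, 0], 0.62]]'

```text
t: 15.15
eef_pos: [437.2, 142.1, -15.0]
tcp_rot: [3.141, 0.0, -3.114]
ft_force: [-0.3, 0.7, 6.0]
opening: 0.661
grip_force: 30.1
```

move_arm --commands '[[[0, 0, 1], [0, 0, 0], 0.62], [[0, 0, 2], [0, 0, 0], 0.62], [[0, 0, 3], [0, 0, 0], 0.62], [[0, 0, 4], [0, 0, 0], 0.62], [[0, 0, 4], [0, 0, 0], 0.62], [[0, 0, 4], [0, 0, 0], 0.62], [[0, 0, 0], [0, 0, 0], 0.62]]'

```text
t: 15.85
eef_pos: [438.7, 142.4, 169.6]
tcp_rot: [3.14, 0.008, -3.114]
ft_force: [0.4, 0.1, -0.8]
opening: 0.66
grip_force: 30.0
```

Run:
```python
from h import *
b=read_camera("side")
s=state();p=s["eef_pos"];print(p.round(1),s["ft_force"].round(1))
f=proj("side",p);print(f, proj("side",p+[0,0,25]))
x,y=(f-[45,60]).astype(int)
o=np.zeros((300,800,3),np.uint8);o[:,:400]=cv2.resize(b[max(y,0):y+75+max(0,0),x:x+100],(400,300),interpolation=cv2.INTER_CUBIC)
cv2.imwrite("pics/g6.png",o);x_=b.astype(int);m=((x_[...,2]-x_[...,0])>10)
# beige/white pixels left at old spot?
q=proj("side",(437,142,15)).astype(int);print(q,b[q[1]-3:q[1]+6:2,q[0]].tolist());print(x,y)
```

```text
[437.7 142.2 167.2] [-0.6 -0.  -1. ]
[226.5 148.8] [225.9 140.4]
[230 196] [[113, 115, 117], [112, 113, 116], [110, 111, 113], [111, 112, 114], [108, 109, 112]]
181 88
```

move_arm --commands '[[[0.5, -3.5, 0], [0, 0, 0], 0.62], [[1, -4.4, 0], [0, 0, 0], 0.62], [[1.2, -4.5, 0], [0, 0, 0], 0.62], [[1.2, -4.5, 0], [0, 0, 0], 0.62], [[1.2, -4.5, 0], [0, 0, 0], 0.62], [[1.2, -4.5, 0], [0, 0, 0], 0.62], [[1.2, -4.5, 0], [0, 0, 0], 0.62], [[1.2, -4.5, 0], [0, 0, 0], 0.62], [[1.2, -4.5, 0], [0, 0, 0], 0.62], [[1.3, -3.8, 0], [0, 0, 0], 0.62]]'

```text
t: 16.9
eef_pos: [548.4, -292.1, 163.0]
tcp_rot: [3.14, -0.002, -3.115]
ft_force: [0.8, 0.9, -0.8]
opening: 0.662
grip_force: 30.0
```

move_arm --commands '[[[0.2, 0, -3], [0, 0, 0], 0.62], [[0, 0, -3], [0, 0, 0], 0.62], [[0, 0, -3], [0, 0, 0], 0.62], [[0, 0, -2], [0, 0, 0], 0.62], [[0, 0, -1], [0, 0, 0], 0.62], [[0, 0, 0], [0, 0, 0], 0.62]]'

```text
t: 17.5
eef_pos: [550.1, -289.3, 42.8]
tcp_rot: [3.139, -0.003, -3.114]
ft_force: [0.6, 0.8, -0.2]
opening: 0.663
grip_force: 30.0
```

move_arm --commands '[[[0.1, -0.05, -1], [0, 0, 0], 0.62], [[0, 0, -1], [0, 0, 0], 0.62], [[0, 0, -0.7], [0, 0, 0], 0.62], [[0, 0, 0], [0, 0, 0], 0.62], [[0, 0, 0], [0, 0, 0], 0.62]]'

```text
t: 18.0
eef_pos: [552.1, -290.4, 17.9]
tcp_rot: [3.142, 0.0, -3.114]
ft_force: [0.0, 0.4, -0.2]
opening: 0.663
grip_force: 30.0
```

move_arm --commands '[[[0, 0, -0.2], [0, 0, 0], 0.62], [[0, 0, 0], [0, 0, 0], 0.62]]'

```text
t: 18.2
eef_pos: [552.1, -290.4, 16.0]
tcp_rot: [-3.142, 0.0, -3.114]
ft_force: [0.9, -0.7, 0.2]
opening: 0.66
grip_force: 30.0
```

move_arm --commands '[[[0, 0, -0.2], [0, 0, 0], 0.62], [[0, 0, -0.1], [0, 0, 0], 0.62], [[0, 0, 0], [0, 0, 0], 0.62]]'

```text
t: 18.5
eef_pos: [552.0, -290.4, 12.7]
tcp_rot: [3.141, -0.0, -3.114]
ft_force: [0.0, -0.1, -0.0]
opening: 0.66
grip_force: 30.0
```

move_arm --commands '[[[0, 0, -0.1], [0, 0, 0], 0.62], [[0, 0, -0.1], [0, 0, 0], 0.62], [[0, 0, 0], [0, 0, 0], 0.62]]'

```text
t: 18.8
eef_pos: [552.0, -290.4, 10.7]
tcp_rot: [3.141, -0.0, -3.114]
ft_force: [-0.3, -0.2, -1.1]
opening: 0.658
grip_force: 30.0
```

move_arm --commands '[[[0, 0, -0.1], [0, 0, 0], 0.62], [[0, 0, 0], [0, 0, 0], 0.62]]'

```text
t: 19.0
eef_pos: [552.1, -290.5, 10.3]
tcp_rot: [-3.142, 0.0, -3.114]
ft_force: [-1.3, 0.2, 4.4]
opening: 0.66
grip_force: 30.0
```

move_arm --commands '[[[0, 0, -0.05], [0, 0, 0], 0.62], [[0, 0, 0], [0, 0, 0], 0.62]]'

```text
t: 19.2
eef_pos: [552.1, -290.5, 10.2]
tcp_rot: [-3.141, 0.0, -3.114]
ft_force: [-1.9, 1.5, 9.4]
opening: 0.656
grip_force: 30.1
```

move_arm --commands '[[[0, 0, 0.05], [0, 0, 0], 0.62], [[0, 0, 0], [0, 0, 0], 0.75], [[0, 0, 0], [0, 0, 0], 0.8], [[0, 0, 0], [0, 0, 0], 0.8], [[0, 0, 1], [0, 0, 0], 0.8], [[0, 0, 2.5], [0, 0, 0], 0.8], [[0, 0, 2], [0, 0, 0], 0.8], [[-3, 0, 0], [0, 0, 0], 0], [[-3, -0.1, 0], [0, 0, 0], 0], [[-0.5, 0, 0], [0, 0, 0], 0]]'

```text
t: 20.2
eef_pos: [484.8, -291.2, 65.6]
tcp_rot: [3.141, -0.001, -3.115]
ft_force: [-0.0, 0.5, 0.1]
opening: 0.603
grip_force: 0.0
```

move_arm --commands '[[[0, 0, -1], [0, 0, 0], 0], [[0, 0, 0], [0, 0, 0], 0], [[0, 0, 0], [0, 0, 0], 0], [[0, 0, 0], [0, 0, 0], 0], [[0, 0, -2.5], [0, 0, 0], 0], [[0, 0, -2.1], [0, 0, 0], 0], [[0, 0, 0], [0, 0, 0], 0]]'

```text
t: 20.9
eef_pos: [486.4, -290.6, 6.8]
tcp_rot: [3.139, -0.003, -3.114]
ft_force: [-0.4, -0.9, -0.8]
opening: 0.032
grip_force: 0.0
```

Run:
```python
from h import *
s=state();print(s["eef_pos"].round(1),s["ft_force"].round(1),s["opening"].round(3))
```

```text
Traceback (most recent call last):
AttributeError: 'float' object has no attribute 'round'
```

move_arm --commands '[[[0, -0.05, 0.1], [0, 0, 0], 0], [[0, 0, 0], [0, 0, 0], 0], [[0.8, 0, 0], [0, 0, 0], 0], [[0.8, 0.02, 0], [0, 0, 0], 0], [[0.5, 0.02, 0], [0, 0, 0], 0], [[0.4, 0.02, 0], [0, 0, 0], 0], [[0.4, 0.02, 0], [0, 0, 0], 0], [[0.4, 0.02, 0], [0, 0, 0], 0], [[0.4, 0.02, 0], [0, 0, 0], 0], [[0, 0, 0], [0, 0, 0], 0]]'

```text
t: 21.9
eef_pos: [524.6, -290.7, 9.8]
tcp_rot: [-3.141, 0.0, -3.114]
ft_force: [-0.4, 0.5, 0.2]
opening: 0.004
grip_force: 0.0
```

move_arm --commands '[[[0.2, 0, 0], [0, 0, 0], 0], [[0.2, 0, 0], [0, 0, 0], 0], [[0, 0, 0], [0, 0, 0], 0]]'

```text
t: 22.2
eef_pos: [528.2, -290.8, 9.8]
tcp_rot: [3.142, 0.0, -3.114]
ft_force: [-0.5, -0.4, 0.3]
opening: 0.007
grip_force: 0.0
```

move_arm --commands '[[[0.1, 0.03, 0], [0, 0, 0], 0], [[0.1, 0.03, 0], [0, 0, 0], 0], [[0, 0, 0], [0, 0, 0], 0]]'

```text
t: 22.5
eef_pos: [530.2, -290.1, 9.8]
tcp_rot: [3.142, 0.0, -3.114]
ft_force: [0.1, -1.0, 0.5]
opening: 0.008
grip_force: 0.0
```

move_arm --commands '[[[0.1, 0, 0], [0, 0, 0], 0], [[0.1, 0, 0], [0, 0, 0], 0], [[0, 0, 0], [0, 0, 0], 0]]'

```text
t: 22.8
eef_pos: [531.7, -290.0, 9.8]
tcp_rot: [3.141, -0.001, -3.114]
ft_force: [-4.3, 0.3, 1.5]
opening: 0.005
grip_force: 1.8
```

Dish_2 is home, with contact at x=531.7 (4.3 N), the same as dish_1. I'll hold, retreat and go for dish_3.

move_arm --commands '[[[0.03, 0, 0], [0, 0, 0], 0], [[0, 0, 0], [0, 0, 0], 0]]'

```text
t: 23.0
eef_pos: [531.8, -290.0, 9.8]
tcp_rot: [3.141, -0.001, -3.114]
ft_force: [-6.0, -0.2, 2.3]
opening: 0.007
grip_force: 2.7
```

move_arm --commands '[[[-0.3, 0, 0], [0, 0, 0], 0], [[-2, 0, 0], [0, 0, 0], 0], [[-3, 0, 2], [0, 0, 0], 0], [[-2, 0, 4], [0, 0, 0], 0.3], [[-1, 0, 5], [0, 0, 0], 0.85], [[0, 1, 5], [0, 0, 0], 0.85], [[-1.5, 4.5, 0], [0, 0, 0], 0.85], [[-1, 4.8, 0], [0, 0, 0], 0.85], [[-0.5, 4.9, 0], [0, 0, 0], 0.85], [[0, 4.9, 0], [0, 0, 0], 0.85]]'

```text
t: 24.0
eef_pos: [418.9, -87.8, 168.2]
tcp_rot: [-3.141, 0.002, -3.116]
ft_force: [1.5, -0.3, 0.3]
opening: 0.536
grip_force: 0.0
```

move_arm --commands '[[[0, 4.9, 0], [0, 0, 0], 0.85], [[0, 4.9, 0], [0, 0, 0], 0.85], [[0, 4.9, 0], [0, 0, 0], 0.85], [[0, 4.9, 0], [0, 0, 0], 0.85], [[0, 4.9, 0], [0, 0, 0], 0.85], [[0, 4.5, 0], [0, 0, 0], 0.85], [[0, 4, 0], [0, 0, 0], 0.85], [[0.5, 3.5, 0], [0, 0, 0], 0.85], [[1, 2.5, 0], [0, 0, 0], 0.85], [[0, 0, 0], [0, 0, 0], 0.85]]'

```text
t: 25.0
eef_pos: [435.3, 303.4, 167.8]
tcp_rot: [3.14, 0.002, -3.112]
ft_force: [-0.2, -0.6, 0.3]
opening: 0.853
grip_force: 0.0
```

move_arm --commands '[[[1.6, 1.7, 0], [0, 0, 0], 0.85], [[1.6, 1.8, 0], [0, 0, 0], 0.85], [[0, 0, -4.5], [0, 0, 0], 0.85], [[0, 0, -4.5], [0, 0, 0], 0.85], [[0, 0, -4.5], [0, 0, 0], 0.85], [[0, 0, -2.5], [0, 0, 0], 0.85], [[0, 0, 0], [0, 0, 0], 0.85], [[0, 0, 0], [0, 0, 0], 0.85]]'

```text
t: 25.8
eef_pos: [466.9, 335.3, 8.5]
tcp_rot: [3.141, 0.0, -3.115]
ft_force: [-0.0, 0.6, -0.3]
opening: 0.851
grip_force: 0.0
```

move_arm --commands '[[[0, 0, -1], [0, 0, 0], 0.85], [[0, 0, -0.8], [0, 0, 0], 0.85], [[0, 0, -0.2], [0, 0, 0], 0.85], [[0, 0, 0], [0, 0, 0], 0.85]]'

```text
t: 26.2
eef_pos: [466.5, 335.6, -12.1]
tcp_rot: [3.142, -0.0, -3.114]
ft_force: [-0.5, 0.4, -0.4]
opening: 0.852
grip_force: 0.0
```

move_arm --commands '[[[0.1, 0.3, -0.25], [0, 0, 0], 0.85], [[0, 0, 0], [0, 0, 0], 0.85], [[0, 0, 0], [0, 0, 0], 0.62], [[0, 0, 0], [0, 0, 0], 0.62], [[0, 0, 0], [0, 0, 0], 0.62], [[0, 0, 0], [0, 0, 0], 0.62], [[0, 0, 0], [0, 0, 0], 0.62]]'

```text
t: 26.9
eef_pos: [467.6, 338.7, -14.6]
tcp_rot: [3.141, 0.0, -3.114]
ft_force: [-0.2, 0.6, 0.0]
opening: 0.664
grip_force: 30.0
```

move_arm --commands '[[[0, 0, 1], [0, 0, 0], 0.62], [[0, 0, 2], [0, 0, 0], 0.62], [[0, 0, 3], [0, 0, 0], 0.62], [[0, 0, 4], [0, 0, 0], 0.62], [[0, 0, 4], [0, 0, 0], 0.62], [[0, 0, 4], [0, 0, 0], 0.62], [[0, 0, 0], [0, 0, 0], 0.62], [[-1, -1.5, 0], [0, 0, 0], 0.62]]'

```text
t: 27.7
eef_pos: [458.3, 324.5, 166.7]
tcp_rot: [3.14, 0.003, -3.114]
ft_force: [-1.6, -0.2, -0.5]
opening: 0.664
grip_force: 30.0
```

move_arm --commands '[[[-1, -4, 0], [0, 0, 0], 0.62], [[-1, -4.2, 0], [0, 0, 0], 0.62], [[-0.8, -4.2, 0], [0, 0, 0], 0.62], [[0, -4.5, 0], [0, 0, 0], 0.62], [[0, -4.5, 0], [0, 0, 0], 0.62], [[0, -4.5, 0], [0, 0, 0], 0.62], [[1, -4.5, 0], [0, 0, 0], 0.62], [[1, -4.5, 0], [0, 0, 0], 0.62], [[1.2, -4.5, 0], [0, 0, 0], 0.62], [[1.2, -4.5, 0], [0, 0, 0], 0.62]]'

```text
t: 28.7
eef_pos: [473.3, -117.3, 165.4]
tcp_rot: [3.141, -0.0, -3.115]
ft_force: [0.1, 0.2, 0.0]
opening: 0.666
grip_force: 30.0
```

move_arm --commands '[[[1.3, -4.3, 0], [0, 0, 0], 0.62], [[1.3, -4.3, 0], [0, 0, 0], 0.62], [[1.3, -4.3, 0], [0, 0, 0], 0.62], [[1.3, -3.6, 0], [0, 0, 0], 0.62], [[1, -1, 0], [0, 0, 0], 0.62], [[0, 0, -2], [0, 0, 0], 0.62], [[0, 0, -2.5], [0, 0, 0], 0.62], [[0, 0, -2], [0, 0, 0], 0.62], [[0, 0, 0], [0, 0, 0], 0.62]]'

```text
t: 29.6
eef_pos: [534.1, -289.5, 97.8]
tcp_rot: [3.139, -0.004, -3.114]
ft_force: [0.0, 0.4, -0.8]
opening: 0.665
grip_force: 30.0
```

move_arm --commands '[[[1.0, 0, 0], [0, 0, 0], 0.62], [[0.7, -0.05, 0], [0, 0, 0], 0.62], [[0, 0, -2], [0, 0, 0], 0.62], [[0, 0, -2], [0, 0, 0], 0.62], [[0, 0, -1.5], [0, 0, 0], 0.62], [[0, 0, -0.8], [0, 0, 0], 0.62], [[0, 0, 0], [0, 0, 0], 0.62], [[0, 0, 0], [0, 0, 0], 0.62]]'

```text
t: 30.4
eef_pos: [553.0, -291.0, 38.0]
tcp_rot: [-3.141, 0.001, -3.114]
ft_force: [-0.1, -0.4, 0.2]
opening: 0.667
grip_force: 30.0
```

move_arm --commands '[[[-0.1, 0.05, -0.5], [0, 0, 0], 0.62], [[0, 0, -0.4], [0, 0, 0], 0.62], [[0, 0, 0], [0, 0, 0], 0.62], [[0, 0, 0], [0, 0, 0], 0.62]]'

```text
t: 30.8
eef_pos: [551.6, -290.3, 28.4]
tcp_rot: [3.141, -0.0, -3.114]
ft_force: [0.2, -0.2, -0.7]
opening: 0.663
grip_force: 30.0
```

move_arm --commands '[[[0, 0, -0.1], [0, 0, 0], 0.62], [[0, 0, -0.1], [0, 0, 0], 0.62], [[0, 0, 0], [0, 0, 0], 0.62]]'

```text
t: 31.1
eef_pos: [551.5, -290.3, 26.3]
tcp_rot: [3.141, -0.0, -3.114]
ft_force: [-0.2, 0.6, -1.1]
opening: 0.665
grip_force: 30.0
```

move_arm --commands '[[[0, 0, -0.1], [0, 0, 0], 0.62], [[0, 0, 0], [0, 0, 0], 0.62]]'

```text
t: 31.3
eef_pos: [551.6, -290.4, 25.8]
tcp_rot: [-3.142, 0.0, -3.114]
ft_force: [-0.9, 1.4, 4.7]
opening: 0.661
grip_force: 30.0
```

move_arm --commands '[[[0, 0, -0.05], [0, 0, 0], 0.62], [[0, 0, 0], [0, 0, 0], 0.62]]'

```text
t: 31.5
eef_pos: [551.6, -290.4, 25.8]
tcp_rot: [-3.141, 0.0, -3.114]
ft_force: [-2.7, 1.2, 9.3]
opening: 0.663
grip_force: 30.0
```

move_arm --commands '[[[0, 0, 0.05], [0, 0, 0], 0.62], [[0, 0, 0], [0, 0, 0], 0.75], [[0, 0, 0], [0, 0, 0], 0.8], [[0, 0, 0], [0, 0, 0], 0.8], [[0, 0, 1], [0, 0, 0], 0.8], [[0, 0, 2.5], [0, 0, 0], 0.8], [[0, 0, 2], [0, 0, 0], 0.8], [[-3, 0, 0], [0, 0, 0], 0], [[-3, -0.1, 0], [0, 0, 0], 0], [[-0.5, 0, 0], [0, 0, 0], 0]]'

```text
t: 32.5
eef_pos: [484.3, -291.1, 81.2]
tcp_rot: [3.141, -0.001, -3.115]
ft_force: [0.4, -1.3, 0.3]
opening: 0.601
grip_force: 0.0
```

move_arm --commands '[[[0, 0, -1], [0, 0, 0], 0], [[0, 0, 0], [0, 0, 0], 0], [[0, 0, 0], [0, 0, 0], 0], [[0, 0, 0], [0, 0, 0], 0], [[0, 0, -2.5], [0, 0, 0], 0], [[0, 0, -2.0], [0, 0, 0], 0], [[0, 0, 0], [0, 0, 0], 0], [[0, 0, 0], [0, 0, 0], 0]]'

```text
t: 33.3
eef_pos: [486.9, -291.3, 25.6]
tcp_rot: [3.141, -0.0, -3.114]
ft_force: [0.3, 0.3, -0.6]
opening: 0.005
grip_force: 0.0
```

move_arm --commands '[[[0, 0, -0.05], [0, 0, 0], 0], [[0.8, 0.02, 0], [0, 0, 0], 0], [[0.8, 0.02, 0], [0, 0, 0], 0], [[0.5, 0.02, 0], [0, 0, 0], 0], [[0.4, 0.02, 0], [0, 0, 0], 0], [[0.4, 0.02, 0], [0, 0, 0], 0], [[0.4, 0.02, 0], [0, 0, 0], 0], [[0.4, 0.02, 0], [0, 0, 0], 0], [[0.3, 0, 0], [0, 0, 0], 0], [[0, 0, 0], [0, 0, 0], 0]]'

```text
t: 34.3
eef_pos: [527.0, -289.9, 24.9]
tcp_rot: [-3.142, 0.0, -3.114]
ft_force: [0.3, 0.5, 0.0]
opening: 0.006
grip_force: 0.0
```

move_arm --commands '[[[0.1, 0, 0], [0, 0, 0], 0], [[0.1, 0, 0], [0, 0, 0], 0], [[0, 0, 0], [0, 0, 0], 0]]'

```text
t: 34.6
eef_pos: [528.6, -290.0, 24.9]
tcp_rot: [3.142, 0.0, -3.114]
ft_force: [0.6, 0.6, -0.4]
opening: 0.007
grip_force: 0.0
```

move_arm --commands '[[[0.1, 0, 0], [0, 0, 0], 0], [[0.1, 0, 0], [0, 0, 0], 0], [[0, 0, 0], [0, 0, 0], 0]]'

```text
t: 34.9
eef_pos: [530.7, -290.0, 24.9]
tcp_rot: [-3.142, 0.0, -3.114]
ft_force: [-0.5, -0.2, 0.4]
opening: 0.005
grip_force: 0.0
```

move_arm --commands '[[[0.1, 0, 0], [0, 0, 0], 0], [[0.05, 0, 0], [0, 0, 0], 0], [[0, 0, 0], [0, 0, 0], 0]]'

```text
t: 35.2
eef_pos: [531.5, -289.8, 24.8]
tcp_rot: [3.141, -0.001, -3.114]
ft_force: [-4.9, 0.4, 1.6]
opening: 0.005
grip_force: 2.3
```

Dish_3 is home too (4.9 N at 531.5). I'll hold, back off slowly, move clear and check with the last picture.

move_arm --commands '[[[0.03, 0, 0], [0, 0, 0], 0], [[0, 0, 0], [0, 0, 0], 0], [[-0.3, 0, 0], [0, 0, 0], 0], [[-2, 0, 0], [0, 0, 0], 0], [[-3, 0, 2], [0, 0, 0], 0], [[-2, 0, 4], [0, 0, 0], 0], [[-1, 0, 4], [0, 0, 0], 0], [[-1, 2, 4], [0, 0, 0], 0], [[-1, 4.5, 0], [0, 0, 0], 0], [[-1, 4.5, 0], [0, 0, 0], 0]]'

```text
t: 36.2
eef_pos: [419.4, -179.4, 166.0]
tcp_rot: [-3.14, 0.004, -3.116]
ft_force: [1.0, 0.5, -0.0]
opening: 0.004
grip_force: 0.0
```

move_arm --commands '[[[0, 4.5, 0], [0, 0, 0], 0], [[0, 4.5, 0], [0, 0, 0], 0], [[0, 4.5, 0], [0, 0, 0], 0], [[0, 4.5, 0], [0, 0, 0], 0], [[0, 4.5, 0], [0, 0, 0], 0], [[0, 4, 0], [0, 0, 0], 0], [[0, 0, 0], [0, 0, 0], 0]]'

```text
t: 36.9
eef_pos: [419.3, 88.7, 165.1]
tcp_rot: [3.141, 0.002, -3.11]
ft_force: [0.3, -0.2, -0.3]
opening: 0.003
grip_force: 0.0
```

Run:
```python
from h import *
a=read_camera("top");b=read_camera("side");s=state();print(s["t"],s["eef_pos"].round(1),s["ft_force"].round(1))
o=np.zeros((600,800,3),np.uint8)
o[:,:400]=cv2.resize(a[150:255,315:385],(400,600),interpolation=cv2.INTER_CUBIC)
o[:,400:]=cv2.resize(b[190:295,270:340],(400,600),interpolation=cv2.INTER_CUBIC)
cv2.imwrite("pics/end.png",o);print(dish("top",a,352,198,55,12))
```

```text
37.0 [419.5  85.8 165. ] [-0.5 -0.3  0.3]
(array([ 572.2, -288.1]), 25.3, np.int32(207))
```

View pics/end.png

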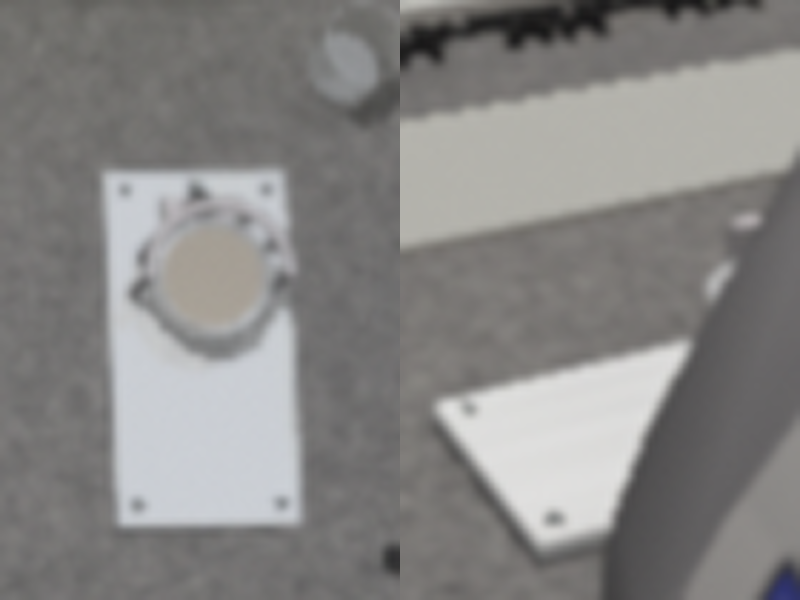

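The picture shows the stack standing round and level inside the fence. The top dish is at crop (212,275), centre about (572, −288) mm, and the beaker is where it was. Handing in.

```bash
python3 -c "
from cell import env
print(env.job_done())"
```

```text
the job is handed in; nothing more can be done
None
```

I stacked all three dishes on the plate, pushed each home against the rods at about 5–8 N, backed the arm clear and handed the job in at about 37 s; the final top view shows the stack standing in the fence, but the judge's verdict wasn't reported.

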